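# Release the polishing wheel held by a left-hand clamp nut

## Robot

A 6-joint arm with a two-finger parallel gripper is mounted at the origin on the work surface; the furniture and walls round the work are solid. World frame = base frame: x ahead of the robot, y to its left, z up, the work surface at z = 0. Lengths are in mm, angles in rad, forces in N, time in s.
With the tool pointing down it reaches from about 425 to 1125 mm from the base axis. Payload 14.9 kg.
Tool frame: the origin (TCP) lies on the centre line of the jaws, within the pads' length; the fingertips stand 25 mm ahead of it and the grasp point (between the pads) lies 6 mm ahead of it (arm.tips_ahead is the z of the fingertips in the tool frame, in mm); z points along the fingers, y is the line along which they close (so a half turn about z gives the same grasp; the last joint's range is limited). The gripper opens to 91 mm and grips with 3 to 60 N. Pads are 32 mm wide; open, the fingers measure 118 mm over their backs; the gripper's body (76 mm by 178 mm) begins 60 mm behind the grasp point.
Start: joints at [1.286, 0.379, 1.734, -0, 1.028, -0.033], TCP at [174.41, 677.937, 203.632] pointing down, gripper open.
Joint ranges: [-2.77, 2.77], [-0.74, 2.19], [0, 2.66], [-1.06, 4.2], [0.31, 2.87], [-3.08, 3.08]. Speed limits (rad/s): [1.89, 1.89, 2.39, 3.14, 3.14, 3.14].

## Interface

Orientations are given as a rotation vector (axis times angle).
In Python, from bench import arm, vision gives the robot as it stands.
- The arm moves only by the tool apply_moves, never from a script. Its argument "increments" is a list of rows, each a list of 2 entries, a list of its own where there are three numbers: the shift along the world's x, y, z in cm, then the turn, a rotation vector about the world's x, y, z in degrees. A call has 1 to 20 rows; each row shifts and turns the commanded pose from where the row before left it; what a row does not reach is not made up. A row lasts 1/12 s, in which the tool goes at most 41.7 mm and 7.16 degrees, less where a joint would pass 70% of its speed; a pose out of reach is approached as far as the arm can. A call with a gripper value outside its range is refused whole. "grip" is the finger opening in cm, from 0 to 9.12, set as the call begins (left out, the last holds). The fingers move at their own pace and stop on an object; "grip_force" is the grip in N (left out, the last holds). Time passes only in rows, so rows that do not move let the fingers close. It gives the time, the measured TCP pose, the force, the opening and the grip force at its end, in the units of the state.
- arm.get_state(): the state, without advancing time (a new reading comes with each control period).
- vision.capture(name): name is "side" or "top"; returns the picture (384x512x3 uint8, red, green, blue); there is no depth.
- vision.camera_params(name): a dict with "fx", "fy", "cx", "cy" (pixels), "origin" and "orientation" of the camera in the world. Camera axes: x right, y up, looking along -z (the intrinsics and any distortion apply to the point x, -y, -z); pixel columns grow to the right and rows downward; lengths in mm; the calibration is good to about 2 mm. A picture is of the moment at which its call begins. camera_params takes no time and is no camera call.
- arm.hand_in(): hands the job in; it is judged then, once.
The state is a dict: "t": time; "joints": joint angles; "qd": joint speeds; "tau": joint torques, N m; "eef_pos": TCP position; "orientation": TCP orientation; "force": force on the tool from outside, world axes, zero at the start; "wrist_torque": the same for the moment, N m; "grip_width": finger opening in mm; "gripper_force": force on a finger pad.
Only numpy, scipy, OpenCV 4.12 (cv2) and the standard library are available. Lean on these libraries where they do the work, as an engineer would, in place of code of your own. Each camera call takes 0.05 s, during which the arm holds its last target. There are 200 camera calls.

## Task

Get the polisher ready for a wheel change: unscrew its hexagonal clamp nut, which has a left-hand thread and so loosens clockwise seen from above, going by feel until it comes up against its end stop, and never turning so hard that the wheel and spindle slip round. Then draw the C-shaped slip washer out sideways from under the loosened nut by its red fin, without wrenching it against the nut, and lay it flat in the grey tray, without dropping it or disturbing the two small paint tins.

Things in the scene. Friction and masses are not known exactly. Their poses are not given: they have to be found in the camera images.
- polisher: blue bench polisher fixed to the table, spindle straight up, on a round dark foot 132 mm across; origin on the spindle axis at the underside of the foot, z up. Above its housing sits a cork-coloured hard wheel 110 mm across, its flat top 82 mm above the table; the 16 mm steel spindle stands up through the nut to 148 mm
- wheel_mark (a point): red mark on the rim of the cork-coloured wheel, 55 mm from the spindle axis, 70 mm above the table. Wheel and spindle are one part, held only by a friction brake that slips at about 0.6 N m; the mark shifts only if they slip round. Its yaw says nothing of the nut's
- clamp_nut: dark hexagonal nut, 36 mm across flats, 40 mm tall, 42 mm flange below; origin on the axis at the hexagon's mid-height. x is normal to two flats, as are the directions 60 deg either side. Stiff: 0.1 N m throughout; rises 2 mm per rad turned clockwise from above. Firm stops at both ends; the start varies, the upper stop is 1/3 to 1/2 turn off. It stays on the spindle, where it is left
- c_washer: aluminium C-shaped slip washer, 118 x 64 x 6 mm, lying on the wheel round the spindle, under the nut; origin at its underside, on the spindle axis when fitted. Its 20 mm slot opens to -x; it comes out toward +x. Leg ends at x = -30 mm carry 4 mm raised lips that catch the nut's flange until the nut is well up. A 14 mm wide tongue runs to x = +88 mm. 0.16 kg
- fin (a point): middle of the washer's upright red grip fin, 28 mm long along the washer's x, 12 mm thick along its y, 38 mm tall (top 42 mm above the washer's underside); this point is 70 mm from the washer's origin along its +x, 23 mm above its underside; axes as the washer's
- tray: shallow grey open tray fixed on the table, 120 mm along its x, 180 mm along its y, 18 mm tall, walls and floor 4 mm thick; origin at the centre of its underside. The washer fits flat with its length along the tray's y
- tin_dark: small dark paint tin, 70 mm across, 76 mm tall, a bystander; origin under its centre
- tin_plain: small grey-green paint tin, 68 mm across, 60 mm tall, a bystander; origin under its centre

How it is judged:
By the outcome, as a careful person would: the job done as asked, in the order asked, and still so for the second after the job is handed in, with the robot touching nothing.
It also fails if it takes over 72 s, if anything falls off the work surface, if the arm or the gripper's body presses on something with over 40 N, if the wrist force passes 120 N, or if a joint passes its speed limit or range.

## Working session

There is one attempt and no reset: what is moved stays moved. The work goes in short steps, Python scripts to look and compute and a tool call to move; the robot and the scene stay as the last step left them, time stands still between calls to the robot, and variables do not carry over. Pictures are saved under pics/ and viewed, at most 11 in all, crops included, and the job is handed in when it is done.

Besides the shell and the picture viewer there is one more tool, called after "Emit:" as name(argument=value, ...) on one line, values as JSON. apply_moves: Moves the arm, as the interface text tells. Its arguments: {"type":"object","properties":{"increments":{"type":"array","items":{"type":"array"}},"grip":{"type":"number"},"grip_force":{"type":"number"}},"required":["increments"]}

```bash
ls; mkdir -p pics
cat > h.py <<'E'
import numpy as np, cv2
from bench import arm, vision
from scipy.spatial.transform import Rotation as R
def cam(n):
    p=vision.camera_params(n); o=np.array(p['orientation'],float)
    M=R.from_rotvec(o).as_matrix() if o.shape==(3,) else (o if o.shape==(3,3) else R.from_quat(o).as_matrix())
    return p,np.array(p['origin'],float),M
def ray(n,u,v):
    p,o,M=cam(n); d=M@np.array([(u-p['cx'])/p['fx'],-(v-p['cy'])/p['fy'],-1.]); return o,d
def plane(n,u,v,z):
    o,d=ray(n,u,v); return o+d*(z-o[2])/d[2]
def proj(n,P):
    p,o,M=cam(n); c=M.T@(np.array(P,float)-o); return p['cx']+p['fx']*c[0]/-c[2], p['cy']-p['fy']*c[1]/-c[2]
def snap(n,f):
    im=vision.capture(n); cv2.imwrite('pics/'+f,im[:,:,::-1]); return im
E
python3 - <<'E'
from h import *
for n in('top','side'):
    print(vision.camera_params(n)); im=snap(n,n+'0.png')
a=cv2.imread('pics/top0.png')
cv2.imwrite('pics/top0b.png',cv2.resize(a,(800,600),interpolation=cv2.INTER_CUBIC))
a=cv2.imread('pics/side0.png')
cv2.imwrite('pics/side0b.png',cv2.resize(a,(800,600),interpolation=cv2.INTER_CUBIC))
print(arm.get_state())
E
```

```text
pics
{'fx': 422.311554389329, 'fy': 422.311554389329, 'cx': 261.3601956032516, 'cy': 185.82690859172843, 'origin': array([450.07251576, -81.10121982, 941.34605093]), 'orientation': array([ 0.04683434, -0.01940563, -1.54327657])}
{'fx': 348.5610303199403, 'fy': 348.5610303199403, 'cx': 250.62770726250085, 'cy': 191.04448333774556, 'origin': array([ 190.2511406 , -673.53345991,  595.85321898]), 'orientation': array([ 0.91574621, -0.22513725, -0.43918341])}
{'t': 0.1, 'joints': array([ 1.28571309e+00,  3.79364585e-01,  1.73473172e+00,  1.17904567e-05,
        1.02847047e+00, -3.32840537e-02]), 'qd': array([ 4.77117101e-04, -7.05883063e-04,  7.46296705e-04, -7.31158536e-05,
       -5.08367434e-04,  9.68487359e-04]), 'tau': array([-2.02705611e-03, -7.65032530e+01, -4.35295522e+01,  6.51960424e-02,
        3.98031157e-02, -6.31113721e-06]), 'eef_pos': array([174.29198722, 677.57745421, 203.04329938]), 'orientation': array([-3.94469975e-01, -3.11656265e+00,  1.50821231e-03]), 'force': array([-0.64891312, -0.11880659,  0.22069194]), 'wrist_torque': array([ 0.03768119, -0.00281852,  0.00376573]), 'gripper_force': 0.0, 'grip_width': 91.19436970562055}
```

View pics/top0b.png

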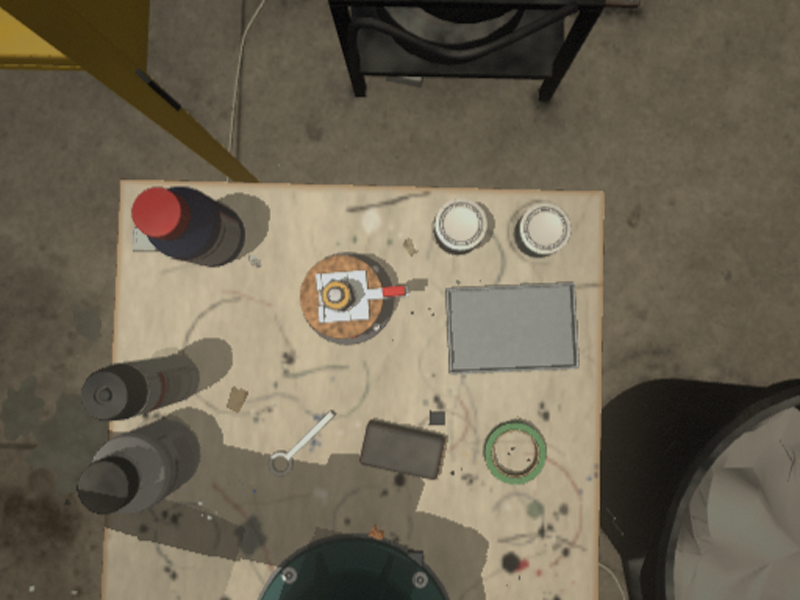

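View pics/side0b.png

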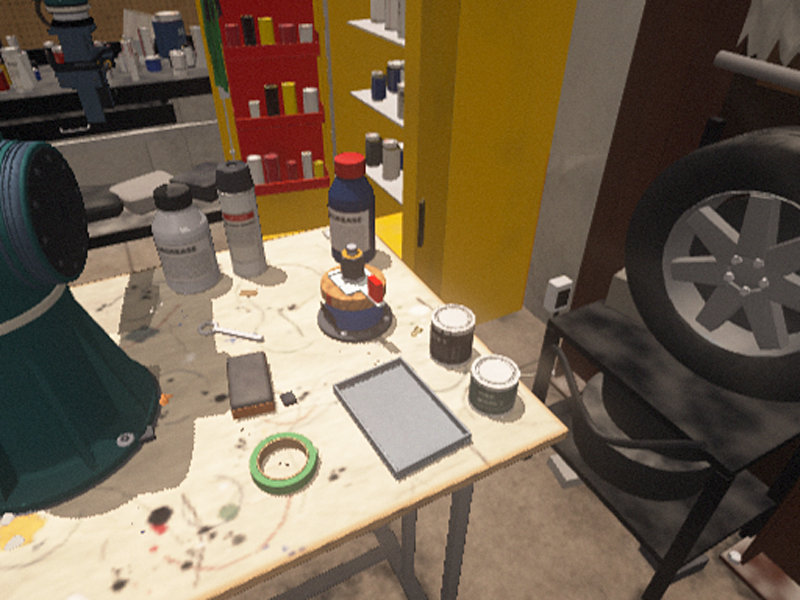

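Run:
```python
from h import *
a=cv2.imread('pics/top0.png')[150:230,180:290]
b=cv2.imread('pics/side0.png')[145:225,195:305]
s=lambda x:cv2.resize(x,(770,560),interpolation=cv2.INTER_CUBIC)
c=np.vstack([cv2.resize(a,(400,291),interpolation=cv2.INTER_CUBIC)]) 
cv2.imwrite('pics/ct.png',s(a));cv2.imwrite('pics/cs.png',s(b))
t=cv2.imread('pics/top0.png')
hsv=cv2.cvtColor(t,cv2.COLOR_BGR2HSV)
def cent(m,n=''):
    for c in cv2.findContours(m.astype(np.uint8),cv2.RETR_EXTERNAL,cv2.CHAIN_APPROX_NONE)[0]:
        if cv2.contourArea(c)>20: print(n,cv2.contourArea(c),[np.round(q,2) for q in cv2.minAreaRect(c)],np.round(cv2.minEnclosingCircle(c),2) if 0 else '')
H,S,V=[hsv[:,:,i].astype(int) for i in range(3)]
roi=np.zeros(H.shape,bool);roi[150:230,180:290]=1
cent(roi&((H<6)|(H>174))&(S>150)&(V>80),'red')
cent(roi&(H>=6)&(H<25)&(S>110)&(V>80),'cork')
cent(roi&(S<45)&(V>170),'washer')
roi[:]=0;roi[170:250,270:385]=1
cent(roi&(S<40)&(V>80)&(V<185),'tray')
print(proj('top',(450,-81,0)))
```

```text
red 60.5 [array([251.5, 186. ]), array([ 6., 13.]), np.float64(90.0)] 
cork 203.0 [array([215., 188.]), array([16., 16.]), np.float64(90.0)] 
cork 824.5 [array([218. , 189.5]), array([51., 52.]), np.float64(90.0)] 
washer 29.5 [array([214., 188.]), array([6., 6.]), np.float64(90.0)] 
washer 418.5 [array([223.52, 188.77]), array([31.06, 41.42]), np.float64(85.6)] 
tray 4423.0 [array([327.25, 209.76]), array([55.34, 83.13]), np.float64(87.09)] 
(np.float64(268.4764658708121), np.float64(203.8446735545617))
```

View pics/ct.png

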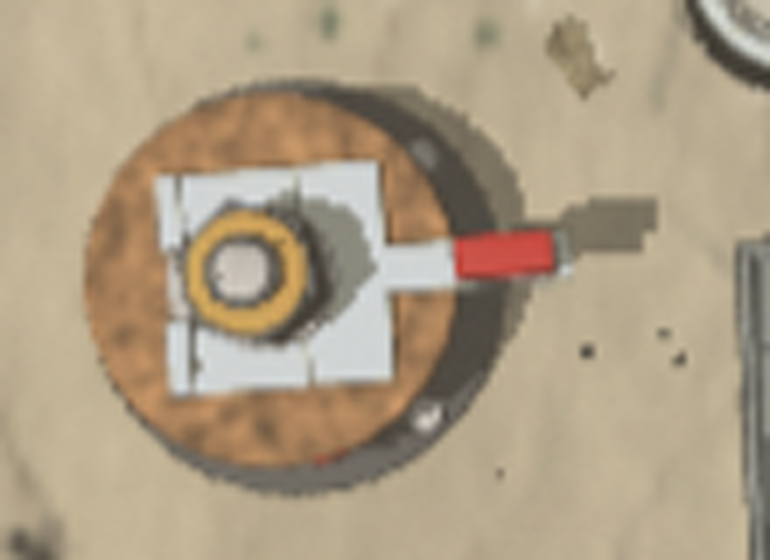

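View pics/cs.png

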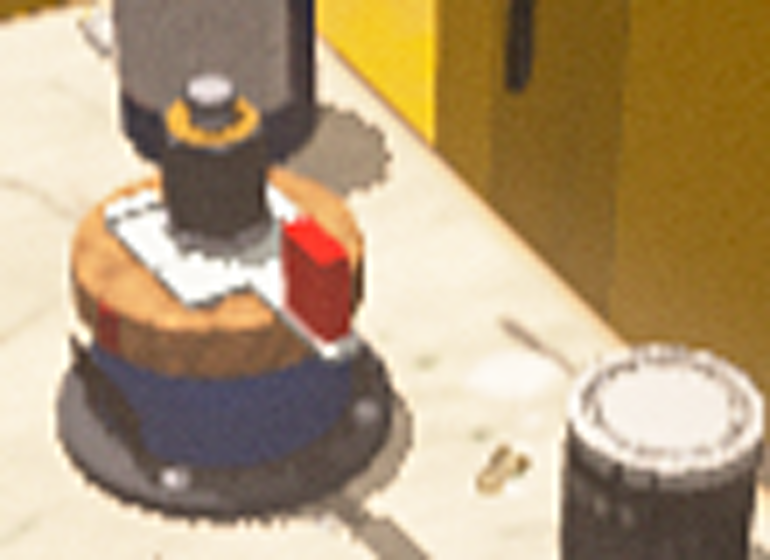

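Run:
```python
from h import *
t=cv2.imread('pics/top0.png')
L=lambda n,u,v,z:np.round(plane(n,u,v,z),1)[:2]
g=lambda x,y:(x/7+180-.43,y/7+150-.43)
print('spindle',L('top',*g(240,270),148),'ring',L('top',*g(249,273),136))
print('wheel',L('top',*g(275,277),82))
s=lambda x,y:(x/7+195-.43,y/7+145-.43)
# spindle axis triangulation: side view spindle top
o1,d1=ray('top',*g(240,270));o2,d2=ray('side',*s(212,88))
A=np.stack([d1,-d2],1);k=np.linalg.lstsq(A,o2-o1,rcond=None)[0];print('tri spindle',o1+d1*k[0],o2+d2*k[1])
for z in(128,132,136,140):print('ring z',z,L('top',*g(249,273),z),L('side',*s(212,117),z))
# fin top corners
f=[L('top',*g(*q),124) for q in((455,238),(552,231),(553,273),(458,279))];print('fin',f,np.mean(f,0))
print('fin side',np.mean([L('side',*s(*q),124) for q in((285,230),(305,215),(350,250),(330,266))],0))
w=[L('top',*g(*q),88) for q in((157,177),(378,162),(393,378),(172,395))];print('washer',w)
r=cv2.minAreaRect; 
hsv=cv2.cvtColor(t,cv2.COLOR_BGR2HSV);H,S,V=[hsv[:,:,i].astype(int) for i in range(3)]
roi=np.zeros(H.shape,bool);roi[170:250,270:385]=1
m=(roi&(S<40)&(V>80)&(V<185)).astype(np.uint8)
c=max(cv2.findContours(m,0,1)[0],key=cv2.contourArea)
bp=[L('top',u,v,10) for u,v in cv2.boxPoints(cv2.minAreaRect(c))];print('tray',bp,np.mean(bp,0))
for n,z,u,v in(('tinA',76,461,227),('tinB',60,544,229)):
  print(n,L('top',u*.64,v*.64,76),L('top',u*.64,v*.64,60))
print('tins side',L('side',453*.64,320*.64,76),L('side',495*.64,370*.64,60))
print('bottle base side',L('side',350*.64,260*.64,0)); 
o1,d1=ray('top',160*.64,212*.64);o2,d2=ray('side',349*.64,158*.64)
k=np.linalg.lstsq(np.stack([d1,-d2],1),o2-o1,rcond=None)[0];print('bottle top',o1+d1*k[0])
# nut hull
big=cv2.resize(t[170:206,196:236],None,fx=10,fy=10,interpolation=cv2.INTER_CUBIC)
gr=big.max(2);hs=cv2.cvtColor(big,cv2.COLOR_BGR2HSV)
for th in(75,90,105):
  m=((gr<th)|((hs[:,:,0]<28)&(hs[:,:,1]>100)&(gr>120))).astype(np.uint8)
  lab=cv2.connectedComponents(m)[1]; m=(lab==lab[180-0,110]).astype(np.uint8) if 0 else m
  c=max(cv2.findContours((gr<th).astype(np.uint8),0,1)[0],key=cv2.contourArea);h=cv2.convexHull(c)
  p=cv2.approxPolyDP(h,6,True)[:,0];e=np.roll(p,-1,0)-p
  print(th,cv2.contourArea(c),[(tuple(a),round(float(np.hypot(*d))),round(float(np.degrees(np.arctan2(-d[1],d[0]))))) for a,d in zip(p.tolist(),e)])
sd=cv2.imread('pics/side0.png')
cv2.imwrite('pics/nut.png',np.hstack([cv2.resize(t[170:206,196:236],(400,360),interpolation=2),cv2.resize(sd[155:191,212:252][:,:],(400,360),interpolation=2)]))
```

```text
spindle [476.7  22.6] ring [476.4  21.7]
wheel [477.2  21. ]
tri spindle [476.75499189  22.76414527 146.85047915] [478.12253109  22.17851433 146.81984658]
ring z 128 [476.6  22.7] [481.9  32.6]
ring z 132 [476.5  22.2] [479.4  26.5]
ring z 136 [476.4  21.7] [476.9  20.5]
ring z 140 [476.2  21.2] [474.4  14.4]
fin [array([488. , -33.6]), array([490.7, -60.4]), array([479., -61.]), array([476.7, -34.8])] [483.6  -47.45]
fin side [484.025 -51.   ]
washer [array([505.1,  55.4]), array([511.1,  -8.6]), array([448.7, -14.8]), array([442.1,  49. ])]
tray [array([ 494.2, -114.8]), array([ 508.3, -297. ]), array([ 387.5, -305.1]), array([ 373., -124.])] [ 440.75  -210.225]
tinA [ 571.8 -132.4] [ 574.1 -133.3]
tinB [ 571.9 -241.3] [ 574.2 -244.3]
tins side [ 572.4 -140.2] [ 576.2 -246. ]
bottle base side [546.7 198.6]
bottle top [561.57600332 213.82211977 208.63907013]
75 1728.0 [((276, 124), 102, -72), ((307, 221), 39, -128), ((283, 252), 55, -143), ((239, 285), 8, 157), ((232, 282), 164, 74)]
90 3626.5 [((274, 116), 27, -51), ((291, 137), 86, -75), ((313, 220), 88, -135), ((251, 283), 19, -168), ((232, 287), 9, 139), ((225, 281), 172, 73)]
105 5673.5 [((262, 97), 86, -56), ((310, 168), 54, -84), ((316, 222), 33, -113), ((303, 252), 78, -151), ((235, 290), 19, 155), ((218, 282), 181, 83), ((239, 102), 24, 12)]
```

View pics/nut.png

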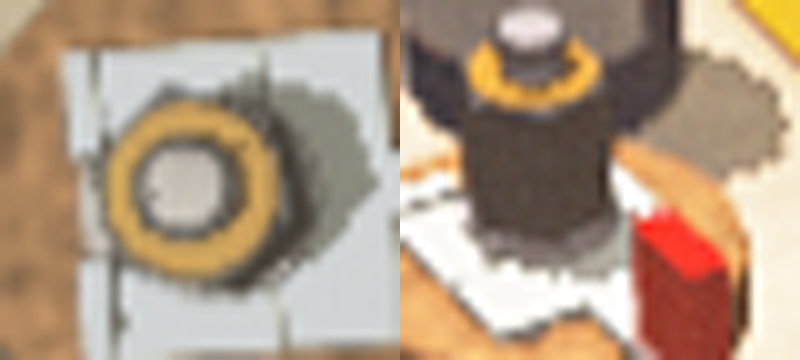

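Emit:
apply_moves(increments=[[[0, 0, 3.4], [0, 0, 0]], [[0, 0, 3.4], [0, 0, 0]], [[0, 0, 3.4], [0, 0, 0]], [[0, 0, 3.4], [0, 0, 0]], [[0, 0, 3.4], [0, 0, 0]], [[2.46, -2.78, 0], [0, 0, 2.64]], [[2.46, -2.78, 0], [0, 0, 2.64]], [[2.46, -2.78, 0], [0, 0, 2.64]], [[2.46, -2.78, 0], [0, 0, 2.64]], [[2.46, -2.78, 0], [0, 0, 2.64]], [[2.46, -2.78, 0], [0, 0, 2.64]], [[2.46, -2.78, 0], [0, 0, 2.64]], [[2.46, -2.78, 0], [0, 0, 2.64]], [[2.46, -2.78, 0], [0, 0, 2.64]], [[2.46, -2.78, 0], [0, 0, 2.64]]], grip=7, grip_force=12)

```text
t: 1.35
eef_pos: [421.2, 398.3, 373.5]
orientation: [0.331, -3.124, 0.0]
force: [0.6, 1.1, 0.3]
grip_width: 70.2
gripper_force: 0.0
```

Emit:
apply_moves(increments=[[[0.57, -3.78, 0], [0, 0, 0]], [[0.57, -3.78, 0], [0, 0, 0]], [[0.57, -3.78, 0], [0, 0, 0]], [[0.57, -3.78, 0], [0, 0, 0]], [[0.57, -3.78, 0], [0, 0, 0]], [[0.57, -3.78, 0], [0, 0, 0]], [[0.57, -3.78, 0], [0, 0, 0]], [[0.57, -3.78, 0], [0, 0, 0]], [[0.57, -3.78, 0], [0, 0, 0]], [[0.57, -3.78, 0], [0, 0, 0]], [[0, 0, 0], [0, 0, 0]], [[0, 0, 0], [0, 0, 0]]])

```text
t: 2.35
eef_pos: [477.3, 20.4, 373.4]
orientation: [0.322, -3.125, -0.0]
force: [0.9, 1.1, -0.1]
grip_width: 70.1
gripper_force: 0.0
```

Emit:
apply_moves(increments=[[[0, 0.16, -3.5], [0, 0, 0]], [[0, 0, -3.5], [0, 0, 0]], [[0, 0, -3.5], [0, 0, 0]], [[0, 0, -3.5], [0, 0, 0]], [[0, 0, -3.5], [0, 0, 0]], [[0, 0, 0], [0, 0, 0]], [[0, 0, 0], [0, 0, 0]]], grip=5.5)

```text
t: 2.93
eef_pos: [476.5, 24.4, 198.1]
orientation: [0.329, -3.121, -0.001]
force: [0.2, 0.7, 0.8]
grip_width: 55.2
gripper_force: 0.0
```

Run:
```python
from h import *
a=snap('side','s1.png');b=snap('top','t1.png')
c=np.hstack([cv2.resize(a[110:220,185:295],(400,400),interpolation=2),cv2.resize(b[130:240,165:275],(400,400),interpolation=2)])
cv2.imwrite('pics/j1.png',c[:,:,::-1])
```

```text
(no output)
```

View pics/j1.png

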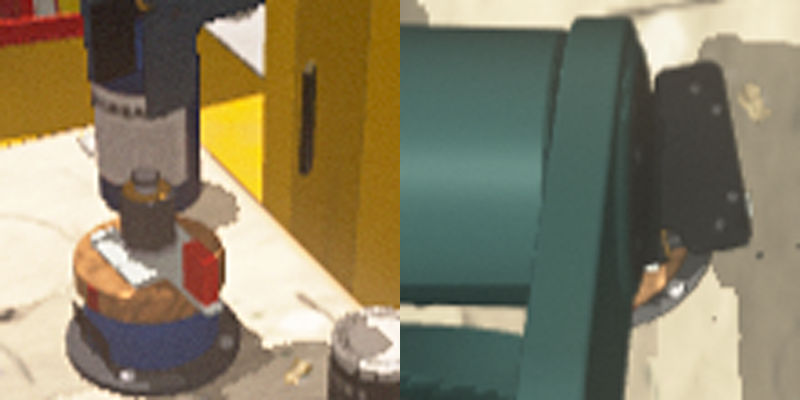

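Emit:
apply_moves(increments=[[[0, 0, 0], [0, 0, 0]], [[0, 0, 0], [0, 0, 0]], [[0, 0, 0], [0, 0, 0]]])

```text
t: 3.28
eef_pos: [478.1, 23.6, 200.0]
orientation: [-0.327, 3.122, -0.0]
force: [0.0, -0.9, 0.2]
grip_width: 54.7
gripper_force: 0.0
```

Emit:
apply_moves(increments=[[[-0.05, -0.05, -1.5], [0, 0, 0]], [[0, 0, -1.5], [0, 0, 0]], [[0, 0, -1.5], [0, 0, 0]], [[0, 0, -1.5], [0, 0, 0]], [[0, 0, -1.0], [0, 0, 0]], [[0, 0, -0.4], [0, 0, 0]], [[0, 0, 0], [0, 0, 0]], [[0, 0, 0], [0, 0, 0]]])

```text
t: 3.95
eef_pos: [477.3, 23.0, 125.2]
orientation: [-0.328, 3.124, -0.0]
force: [0.0, 0.7, 0.0]
grip_width: 54.9
gripper_force: 0.0
```

Run:
```python
from h import *
s=arm.get_state();print(s['eef_pos'],s['force'],s['wrist_torque'],s['joints'])
```

```text
[477.31492568  23.02041592 125.19169314] [0.04243    0.72300174 0.00263464] [ 0.01029287  0.06064753 -0.01065375] [-5.78728916e-04  1.49375928e-01  2.21240967e+00 -1.70915601e-05
  7.79302732e-01 -1.78027608e+00]
```

Emit:
apply_moves(increments=[[[0, 0, 0], [0, 0, 0]], [[0, 0, 0], [0, 0, 0]], [[0, 0, 0], [0, 0, 0]], [[0, 0, 0], [0, 0, 0]], [[0, 0, 0], [0, 0, 0]], [[0, 0, 0], [0, 0, 0]]], grip=3.2, grip_force=10)

```text
t: 4.45
eef_pos: [477.0, 23.0, 124.7]
orientation: [-0.328, 3.124, -0.0]
force: [0.3, -1.4, 0.2]
grip_width: 32.1
gripper_force: 0.0
```

Run:
```python
from h import *
s=arm.get_state();print(s['eef_pos'],s['force'],s['wrist_torque'],s['joints'],s['grip_width'],s['gripper_force'])
```

```text
[476.96239425  23.02505823 124.74173906] [ 0.26027823 -1.41062119  0.16217779] [ 0.01288566 -0.06412471 -0.00228269] [-5.61291627e-04  1.49774581e-01  2.21306737e+00 -3.68953846e-05
  7.78549841e-01 -1.78027779e+00] 32.11407077282747 0.0
```

Run:
```python
from h import *
a=snap('side','s2.png')
cv2.imwrite('pics/j2.png',cv2.resize(a[80:220,165:305],(600,600),interpolation=2)[:,:,::-1])
print(proj('side',(477,23,99)),proj('side',(477,22,148)))
```

```text
(np.float64(225.0852174449061), np.float64(173.08718362613803)) (np.float64(224.4528646643858), np.float64(156.87154824999095))
```

View pics/j2.png

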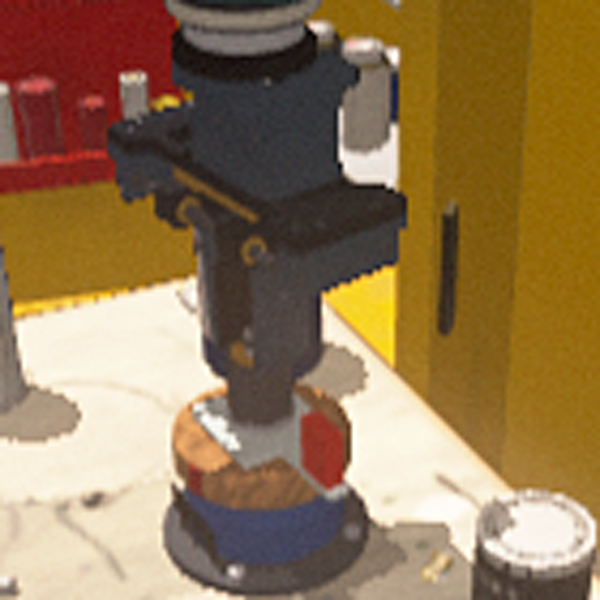

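Emit:
apply_moves(increments=[[[0, 0, 0], [0, 0, 0]], [[0, 0, 0], [0, 0, 0]], [[0, 0, 0], [0, 0, 0]]], grip=2.6, grip_force=10)

```text
t: 4.75
eef_pos: [476.9, 23.1, 124.6]
orientation: [0.328, -3.124, -0.0]
force: [0.4, 0.0, -0.0]
grip_width: 26.0
gripper_force: 0.0
```

Run:
```python
from h import *
s=arm.get_state();print(s['eef_pos'],s['orientation'],s['force'],s['wrist_torque'],s['grip_width'],s['gripper_force'])
for z in(99,125,185,250):print(z,proj('side',(477,23,z)))
a=vision.capture('side');g=a.max(2)
# spindle/fingers
cv2.imwrite('pics/s3.png',a[:,:,::-1])
h=cv2.cvtColor(a,cv2.COLOR_RGB2HSV);print(h[:,:,2][150:185:2,212:240:2])
```

```text
[476.87022797  23.05004902 124.60250706] [ 3.27709123e-01 -3.12436444e+00 -1.09731938e-05] [ 0.40390735  0.04975813 -0.04251969] [ 0.05810505 -0.05013526  0.0543381 ] 25.973257479376073 0.0
99 (np.float64(225.0852174449061), np.float64(173.08718362613803))
125 (np.float64(224.67014896611522), np.float64(164.5199272049199))
185 (np.float64(223.6545708680645), np.float64(143.5578006490336))
250 (np.float64(222.4533844792252), np.float64(118.7646102992359))
[[137  86  65  71  65  71  77  77  80  87  79  77  70  58]
 [146  91  74  67  65  69  76  83  78  83  81  80  76  66]
 [142 110  73  66  69  66  76  80  82  83  81  82  76  68]
 [161 123  67  66  71  84  79  78  81  84  84  82  88  70]
 [126 144  67  69  66 107  79  81  77  83  83  84  96  76]
 [131  70  75  73  98  89  77  80  81  81  81  85  79  75]
 [162  70  67  91 128 123  80  79  78  85  80  78  78  79]
 [240  63  70  73 111 126  74  76  79  80  88  74  74  77]
 [254 152  69  78  84  76  80  81  75  81  85  69  82 152]
 [252 255 231  82  80  80  80  81  78  83  87 115 175 176]
 [253 249 237 105  87  87  80  86  80  79  74 121 127 193]
 [227 190 172  85  83  79  81  84  82  79  73 154 121 124]
 [216 137 148 101  83  85  85  83  80  82  77 141 137 119]
 [206 149 138 119  85  85  87  82  82  82  86 146 150 147]
 [230 247 251 145 104  98  86  85  87 110 125 145 148 148]
 [191 229 245 160 135 139 131 129 126 135 142 139 138 151]
 [207 168 235 241 157 141 138 138 140 140 144 144 145 139]
 [216 230 203 227 229 139 148 143 144 148 141 148 138 137]]
```

Emit:
apply_moves(increments=[[[0, 0, 0], [0, 0, 0]], [[0, 0, 0], [0, 0, 0]], [[0, 0, 0], [0, 0, 0]], [[0, 0, 0], [0, 0, 0]]], grip=1.2, grip_force=5)

```text
t: 5.13
eef_pos: [476.9, 23.1, 124.6]
orientation: [0.327, -3.124, -0.0]
force: [-0.3, 2.6, 0.1]
grip_width: 20.4
gripper_force: 5.0
```

Run:
```python
from h import *
print(arm.tips_ahead)
s=arm.get_state();print(s['eef_pos'],s['force'],s['wrist_torque'],s['grip_width'],s['gripper_force'])
a=vision.capture('side');
b=cv2.resize(a[100:190,180:270],(540,540),interpolation=2)
g=np.clip(b.astype(float)**.6*255/255**.6,0,255).astype(np.uint8)
for z in (99.6,125,148,179):
    u,v=proj('side',(477,23,z)); cv2.circle(g,(int((u-180+.5)*6),int((v-100+.5)*6)),3,(0,255,0),-1)
cv2.imwrite('pics/j3.png',g[:,:,::-1])
```

```text
25.0
[476.89632103  23.13769134 124.62127314] [-0.2818335   2.60724986  0.07704643] [ 0.44820001  0.06015559 -0.02209638] 20.41050100081468 4.9999623745679855
```

View pics/j3.png

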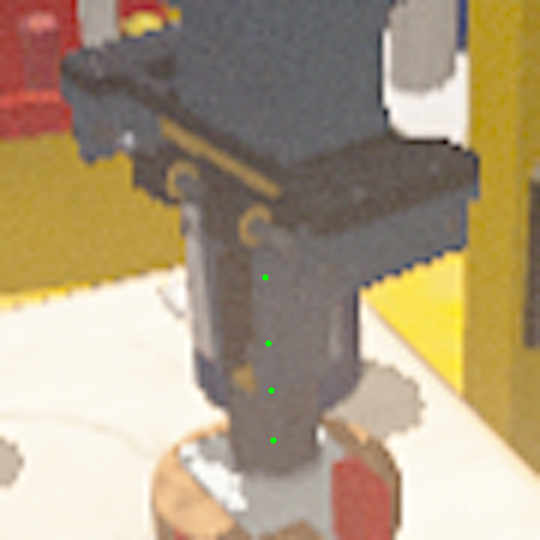

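Emit:
apply_moves(increments=[[[0, 0, 0], [0, 0, 0]], [[0, 0, 0], [0, 0, 0]], [[0, 0, 0], [0, 0, 0]], [[0, 0.2, 0], [0, 0, 0]], [[0, 0, 0], [0, 0, 0]], [[0, 0, -0.25], [0, 0, 0]], [[0, 0, -0.25], [0, 0, 0]], [[0, 0, -0.25], [0, 0, 0]], [[0, 0, -0.25], [0, 0, 0]], [[0, 0, 0], [0, 0, 0]], [[0, 0, 0], [0, 0, 0]]], grip=5.6)

```text
t: 6.1
eef_pos: [476.8, 25.0, 114.4]
orientation: [0.328, -3.124, -0.0]
force: [0.3, 0.1, 0.6]
grip_width: 56.2
gripper_force: 0.0
```

Emit:
apply_moves(increments=[[[0, 0, 0], [0, 0, 0]], [[0, 0, 0], [0, 0, 0]], [[0, 0, 0], [0, 0, 0]], [[0, 0, 0], [0, 0, 0]], [[0, 0, 0], [0, 0, 0]], [[0, 0, 0], [0, 0, 0]]], grip=2.8, grip_force=5)

```text
t: 6.6
eef_pos: [477.2, 24.3, 114.8]
orientation: [-0.329, 3.124, -0.002]
force: [0.2, -9.9, 0.4]
grip_width: 38.6
gripper_force: 5.0
```

Run:
```python
from h import *
s=arm.get_state();print(s['eef_pos'],s['force'],s['wrist_torque'],s['grip_width'],s['gripper_force'])
```

```text
[477.20493173  24.33926673 114.83376844] [ 0.24223121 -9.9068413   0.42392011] [-1.84127737 -0.14279248  0.06951804] 38.608779722646 5.000821233261377
```

Emit:
apply_moves(increments=[[[0, 0, 0], [0, 0, 0]], [[0, 0, 0], [0, 0, 0]], [[0, -0.15, 0], [0, 0, 0]], [[0, 0, 0], [0, 0, 0]], [[0, 0, -0.25], [0, 0, 0]], [[0, 0, -0.25], [0, 0, 0]], [[0, 0, -0.25], [0, 0, 0]], [[0, 0, -0.25], [0, 0, 0]], [[0, 0, 0], [0, 0, 0]]], grip=5.6)

```text
t: 7.35
eef_pos: [476.6, 23.6, 104.0]
orientation: [0.328, -3.124, -0.0]
force: [-0.4, 0.0, -0.8]
grip_width: 56.1
gripper_force: 0.0
```

Run:
```python
from h import *
s=arm.get_state();print(s['eef_pos'],s['force'],s['wrist_torque'],s['grip_width'],s['gripper_force'])
a=vision.capture('side');
b=cv2.resize(a[100:190,180:270],(540,540),interpolation=2)
g=np.clip(b.astype(float)**.5*255/255**.5,0,255).astype(np.uint8)
c=[s['eef_pos'][0],s['eef_pos'][1]]
for z in (s['eef_pos'][2]-25,94,134,148):
    u,v=proj('side',(*c,z)); cv2.circle(g,(int((u-180+.5)*6),int((v-100+.5)*6)),3,(0,255,0),-1)
cv2.imwrite('pics/j4.png',g[:,:,::-1])
```

```text
[476.55976945  23.57521569 104.00615345] [-0.38815143  0.04565242 -0.80718219] [ 0.02921834  0.00495672 -0.0365978 ] 56.07946480741228 0.0
```

View pics/j4.png

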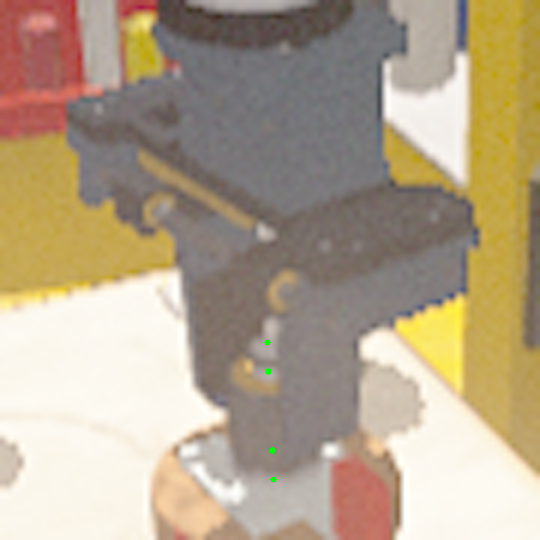

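Emit:
apply_moves(increments=[[[0, 0, -0.25], [0, 0, 0]], [[0, 0, -0.25], [0, 0, 0]], [[0, 0, -0.25], [0, 0, 0]], [[0, 0, -0.25], [0, 0, 0]], [[0, 0, 0], [0, 0, 0]]])

```text
t: 7.82
eef_pos: [476.6, 23.5, 94.1]
orientation: [0.328, -3.124, -0.0]
force: [-0.8, 0.4, -0.3]
grip_width: 56.1
gripper_force: 0.0
```

Emit:
apply_moves(increments=[[[0, 0, 0], [0, 0, 0]], [[0, 0, 0], [0, 0, 0]], [[0, 0, 0], [0, 0, 0]], [[0, 0, 0], [0, 0, 0]], [[0, 0, 0], [0, 0, 0]], [[0, 0, 0], [0, 0, 0]]], grip=2.8, grip_force=8)

```text
t: 8.32
eef_pos: [477.1, 23.4, 94.8]
orientation: [-0.328, 3.124, -0.001]
force: [-0.4, -4.9, -0.9]
grip_width: 37.2
gripper_force: 8.0
```

```bash
cat > st.py <<'E'
from h import *
s=arm.get_state();r=s['orientation'];print(s['t'],np.round(s['eef_pos'],1),'psi',round(np.degrees(2*np.arctan2(r[1],r[0]))-90,1)%180,'F',np.round(s['force'],1),'T',np.round(s['wrist_torque'],2),s['grip_width'],s['gripper_force'])
E
python3 st.py
```

```text
8.3167 [477.1  23.4  94.8] psi 102.0 F [-0.4 -4.9 -0.9] T [-0.82 -0.02  0.11] 37.1855548519911 7.999945838819258
```

Emit:
apply_moves(increments=[[[0, -0.05, 0], [0, 0, 0]], [[0, 0, 0], [0, 0, -2]], [[0, 0, 0.01], [0, 0, -3]], [[0, 0, 0.01], [0, 0, -3]], [[0, 0, 0.01], [0, 0, -4]], [[0, 0, 0.01], [0, 0, -4]], [[0, 0, 0.01], [0, 0, -4]], [[0, 0, 0], [0, 0, 0]]], grip=2.8, grip_force=10)

```text
t: 8.98
eef_pos: [477.0, 22.8, 95.3]
orientation: [0.227, 3.133, -0.0]
force: [-1.6, -5.3, 4.5]
grip_width: 37.1
gripper_force: 10.0
```

```bash
python3 st.py
```

```text
8.9833 [477.   22.8  95.3] psi 81.7 F [-1.6 -5.3  4.5] T [-0.92  0.13  0.02] 37.052245596776444 10.002976710093208
```

Emit:
apply_moves(increments=[[[0, -0.04, 0.03], [0, 0, 0]], [[0, 0, 0.017], [0, 0, -5]], [[0, 0, 0.017], [0, 0, -5]], [[0, 0, 0.017], [0, 0, -5]], [[0, 0, 0.017], [0, 0, -5]], [[0, 0, 0.017], [0, 0, -5]], [[0, 0, 0.017], [0, 0, -5]]])

```text
t: 9.57
eef_pos: [476.8, 22.2, 96.4]
orientation: [-1.029, -2.968, 0.001]
force: [-1.4, -10.2, 2.6]
grip_width: 37.2
gripper_force: 10.0
```

```bash
python3 st.py
```

```text
9.5667 [476.8  22.2  96.4] psi 51.80000000000001 F [ -1.4 -10.2   2.6] T [-1.68  0.14  0.13] 37.18410716853404 9.99633448314853
```

Emit:
apply_moves(increments=[[[0, 0, 0], [0, 0, 0]], [[0, 0, 0], [0, 0, 0]]])

```text
t: 9.73
eef_pos: [476.6, 22.3, 96.4]
orientation: [-1.023, -2.97, 0.001]
force: [-1.3, -7.8, 3.4]
grip_width: 37.3
gripper_force: 10.0
```

```bash
python3 st.py
```

```text
9.7333 [476.6  22.3  96.4] psi 52.0 F [-1.3 -7.8  3.4] T [-1.4   0.35  0.03] 37.31721712122402 10.000658600474708
```

Emit:
apply_moves(increments=[[[0, -0.06, 0.02], [0, 0, 0]], [[0, 0, 0], [0, 0, 0]], [[0, 0, 0], [0, 0, 0]]])

```text
t: 9.98
eef_pos: [476.6, 22.1, 96.5]
orientation: [-1.023, -2.97, -0.0]
force: [-0.6, 0.7, -1.1]
grip_width: 37.1
gripper_force: 10.0
```

```bash
python3 st.py;  python3 - <<'E'
from h import *
a=cv2.cvtColor(vision.capture('side'),cv2.COLOR_RGB2HSV).astype(int);H,S,V=a[:,:,0],a[:,:,1],a[:,:,2]
m=((H<6)|(H>172))&(S>120)&(V>50);m2=np.zeros_like(m);m2[175:200,203:216]=m[175:200,203:216]
print('mark',m2.sum(),np.argwhere(m2).mean(0))
b=cv2.cvtColor(cv2.imread('pics/side0.png'),cv2.COLOR_BGR2HSV).astype(int);H,S,V=b[:,:,0],b[:,:,1],b[:,:,2]
m=((H<6)|(H>172))&(S>120)&(V>50);m2=np.zeros_like(m);m2[175:200,203:216]=m[175:200,203:216]
print('mark0',m2.sum(),np.argwhere(m2).mean(0))
E
```

```text
9.9833 [476.6  22.1  96.5] psi 52.0 F [-0.6  0.7 -1.1] T [-0.06  0.22 -0.01] 37.088477250472565 9.999861663090996
mark 15 [191.46666667 210.06666667]
mark0 12 [191.08333333 210.08333333]
```

Emit:
apply_moves(increments=[[[0, 0, 0.017], [0, 0, -5]], [[0, 0, 0.017], [0, 0, -5]], [[0, 0, 0.017], [0, 0, -5]], [[0, 0, 0.017], [0, 0, -5]], [[0, 0, 0.017], [0, 0, -5]], [[0, 0, 0.017], [0, 0, -5]]])

```text
t: 10.53
eef_pos: [476.2, 21.8, 97.4]
orientation: [-1.762, -2.6, 0.002]
force: [-5.4, -4.5, 1.3]
grip_width: 37.4
gripper_force: 10.0
```

```bash
python3 st.py
```

```text
10.5333 [476.2  21.8  97.4] psi 21.80000000000001 F [-5.4 -4.5  1.3] T [-0.91  0.86  0.08] 37.41761267260067 9.99641845410224
```

Emit:
apply_moves(increments=[[[0, 0, 0.017], [0, 0, -5]], [[0, 0, 0.017], [0, 0, -5]], [[0, 0, 0.017], [0, 0, -5]], [[0, 0, 0.017], [0, 0, -5]], [[0, 0, 0.017], [0, 0, -5]], [[0, 0, 0.017], [0, 0, -5]]])

```text
t: 11.03
eef_pos: [475.5, 21.8, 98.4]
orientation: [-2.374, -2.055, 0.004]
force: [-8.7, -5.6, 6.2]
grip_width: 37.1
gripper_force: 10.0
```

```bash
python3 st.py
```

```text
11.0333 [475.5  21.8  98.4] psi 171.8 F [-8.7 -5.6  6.2] T [-0.98  1.61  0.1 ] 37.090445579536265 9.997633086168207
```

Emit:
apply_moves(increments=[[[-0.08, -0.03, 0.03], [0, 0, 0]], [[0, 0, 0.011], [0, 0, -3]], [[0, 0, 0.011], [0, 0, -3]], [[0, 0, 0.011], [0, 0, -3]]])

```text
t: 11.37
eef_pos: [475.3, 21.8, 98.9]
orientation: [-2.526, -1.866, 0.002]
force: [-3.2, -1.3, -1.6]
grip_width: 36.9
gripper_force: 10.0
```

```bash
python3 st.py
```

```text
11.3667 [475.3  21.8  98.9] psi 162.89999999999998 F [-3.2 -1.3 -1.6] T [-0.32  0.74  0.15] 36.91430137478725 9.997633278253488
```

Emit:
apply_moves(increments=[[[0, 0, 0.011], [0, 0, -3]], [[0, 0, 0.011], [0, 0, -3]], [[0, 0, 0.011], [0, 0, -3]]])

```text
t: 11.62
eef_pos: [475.1, 21.8, 99.2]
orientation: [-2.665, -1.662, 0.003]
force: [-4.6, -0.8, -0.7]
grip_width: 37.4
gripper_force: 10.0
```

```bash
python3 st.py
```

```text
11.6167 [475.1  21.8  99.2] psi 153.89999999999998 F [-4.6 -0.8 -0.7] T [-0.1   0.88  0.14] 37.404726494504374 9.99776589567773
```

Emit:
apply_moves(increments=[[[0, 0, 0.011], [0, 0, -3]], [[0, 0, 0.011], [0, 0, -3]]])

```text
t: 11.78
eef_pos: [475.0, 21.9, 99.4]
orientation: [-2.748, -1.52, 0.003]
force: [-5.4, 1.2, -0.6]
grip_width: 37.0
gripper_force: 10.0
```

```bash
python3 st.py
```

```text
11.7833 [475.   21.9  99.4] psi 147.89999999999998 F [-5.4  1.2 -0.6] T [-0.    1.05  0.14] 36.95444413767665 9.997920409077778
```

Emit:
apply_moves(increments=[[[-0.03, 0, 0.01], [0, 0, -2]], [[0, 0, 0.01], [0, 0, -3]]], grip_force=8)

```text
t: 11.95
eef_pos: [474.9, 21.9, 99.6]
orientation: [-2.811, -1.4, 0.002]
force: [-4.0, 1.8, -2.7]
grip_width: 37.5
gripper_force: 8.0
```

```bash
python3 st.py
```

```text
11.95 [474.9  21.9  99.6] psi 142.89999999999998 F [-4.   1.8 -2.7] T [0.18 0.76 0.13] 37.45573285428458 7.99726561002899
```

Emit:
apply_moves(increments=[[[0, 0, 0.01], [0, 0, -2]], [[0, 0, 0.01], [0, 0, -3]]])

```text
t: 12.12
eef_pos: [474.8, 22.0, 99.8]
orientation: [-2.87, -1.276, 0.003]
force: [-4.0, 2.2, -1.2]
grip_width: 37.2
gripper_force: 8.0
```

```bash
python3 st.py
```

```text
12.1167 [474.8  22.   99.8] psi 137.89999999999998 F [-4.   2.2 -1.2] T [0.31 0.88 0.13] 37.16608143320271 7.9973490798147395
```

Emit:
apply_moves(increments=[[[-0.02, 0.02, 0.01], [0, 0, -2]], [[0, 0, 0.01], [0, 0, -3]]])

```text
t: 12.28
eef_pos: [474.7, 22.1, 100.0]
orientation: [-2.923, -1.15, 0.002]
force: [-3.4, 0.2, -2.2]
grip_width: 37.2
gripper_force: 8.0
```

```bash
python3 st.py
```

```text
12.2833 [474.7  22.1 100. ] psi 132.89999999999998 F [-3.4  0.2 -2.2] T [0.08 0.67 0.06] 37.17033870137839 7.997012593550608
```

Emit:
apply_moves(increments=[[[-0.02, 0.02, 0.01], [0, 0, -2]], [[0, 0, 0.01], [0, 0, -3]]])

```text
t: 12.45
eef_pos: [474.8, 22.2, 100.3]
orientation: [-2.97, -1.022, 0.002]
force: [-2.8, 0.5, -1.3]
grip_width: 38.2
gripper_force: 8.0
```

```bash
python3 st.py
```

```text
12.45 [474.8  22.2 100.3] psi 128.0 F [-2.8  0.5 -1.3] T [-0.02  0.58  0.34] 38.15555550540391 8.004053835757077
```

Emit:
apply_moves(increments=[[[0, 0, 0], [0, 0, -1]], [[0, 0, 0], [0, 0, 0]]])

```text
t: 12.62
eef_pos: [474.8, 22.3, 100.4]
orientation: [-2.979, -0.997, 0.002]
force: [-3.2, 0.7, -3.0]
grip_width: 38.4
gripper_force: 8.0
```

```bash
python3 st.py
python3 - <<'E'
from h import *
a=cv2.cvtColor(vision.capture('side'),cv2.COLOR_RGB2HSV).astype(int);H,S,V=a[:,:,0],a[:,:,1],a[:,:,2]
m=((H<6)|(H>172))&(S>120)&(V>50);m2=np.zeros_like(m);m2[175:200,203:216]=m[175:200,203:216]
print('mark',m2.sum(),np.argwhere(m2).mean(0))
E
```

```text
12.6167 [474.8  22.3 100.4] psi 127.0 F [-3.2  0.7 -3. ] T [0.12 0.78 0.32] 38.36108730233082 8.00029811449349
mark 15 [191.53333333 210.06666667]
```

Emit:
apply_moves(increments=[[[0, 0, 0], [0, 0, 0]], [[0, 0, 0], [0, 0, 0]], [[0, 0, 0], [0, 0, 0]], [[0, 0, 0], [0, 0, 0]], [[0, 0, 1.5], [0, 0, 0]], [[0, 0, 3], [0, 0, 0]], [[0, 0, 3], [0, 0, 0]], [[0, 0, 1], [0, 0, 0]], [[0, 0, 0], [0, 0, 0]], [[0, 0, 0], [0, 0, 0]]], grip=5.6)

```text
t: 13.5
eef_pos: [475.6, 22.1, 185.7]
orientation: [2.979, 0.996, 0.002]
force: [-0.1, -0.1, -0.4]
grip_width: 56.0
gripper_force: 0.0
```

```bash
python3 st.py
```

```text
13.5 [475.6  22.1 185.7] psi 127.0 F [-0.1 -0.1 -0.4] T [-0.1   0.1   0.02] 55.99506914748106 0.0
```

Emit:
apply_moves(increments=[[[0.06, -0.7, 0], [0, 0, 5.85]], [[0.06, -0.7, 0], [0, 0, 5.85]], [[0.06, -0.7, 0], [0, 0, 5.85]], [[0.06, -0.7, 0], [0, 0, 5.85]], [[0.06, -0.7, 0], [0, 0, 5.85]], [[0.06, -0.7, 0], [0, 0, 5.85]], [[0.06, -0.7, 0], [0, 0, 5.85]], [[0.06, -0.7, 0], [0, 0, 5.85]], [[0.05, -0.7, 0], [0, 0, 5.85]], [[0.05, -0.7, 0], [0, 0, 5.85]], [[0, 0, 0], [0, 0, 0]], [[0, 0, 0], [0, 0, 0]]], grip=4.5)

```text
t: 14.5
eef_pos: [480.5, -47.9, 184.3]
orientation: [-2.116, -2.32, 0.002]
force: [0.8, 0.4, -0.7]
grip_width: 45.2
gripper_force: 0.0
```

Emit:
apply_moves(increments=[[[0, 0, -2.5], [0, 0, 0]], [[0, 0, -2.5], [0, 0, 0]], [[0, 0, -1.5], [0, 0, 0]], [[0, 0, -0.5], [0, 0, 0]], [[0, 0, 0], [0, 0, 0]], [[0, 0, 0], [0, 0, 0]]])

```text
t: 15.0
eef_pos: [481.3, -47.7, 115.9]
orientation: [-2.114, -2.323, 0.0]
force: [0.2, -0.5, 0.2]
grip_width: 44.9
gripper_force: 0.0
```

```bash
python3 st.py;python3 - <<'E'
from h import *
s=arm.get_state();a=vision.capture('side')
b=cv2.resize(a[95:195,190:290],(600,600),interpolation=2)
g=np.clip(b.astype(float)**.5*255/255**.5,0,255).astype(np.uint8)
c=s['eef_pos'][:2]
for z in (s['eef_pos'][2]-25,s['eef_pos'][2]+12,124,148):
    u,v=proj('side',(*c,z)); cv2.circle(g,(int((u-190+.5)*6),int((v-95+.5)*6)),3,(0,255,0),-1)
cv2.imwrite('pics/j5.png',g[:,:,::-1])
E
```

```text
15.0 [481.3 -47.7 115.9] psi 5.399999999999977 F [ 0.2 -0.5  0.2] T [-0.07  0.01 -0.  ] 44.936453651327554 0.0
```

View pics/j5.png

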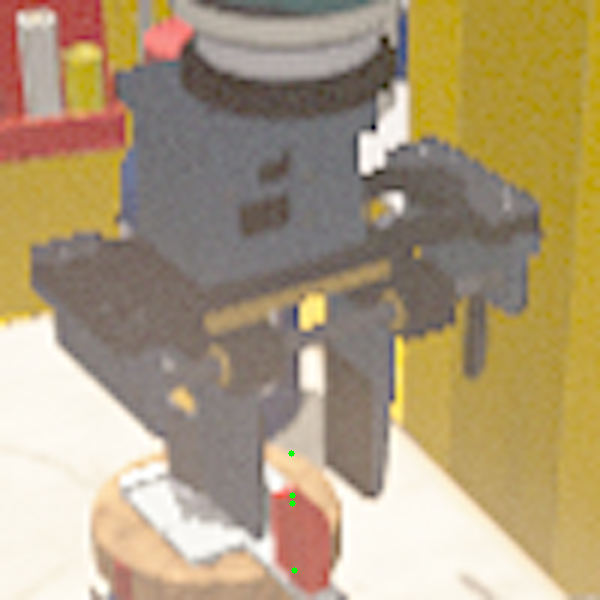

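Emit:
apply_moves(increments=[[[0, 0, -1], [0, 0, 0]], [[0, 0, -1], [0, 0, 0]], [[0, 0, -0.6], [0, 0, 0]], [[0, 0, -0.5], [0, 0, 0]], [[0, 0, 0], [0, 0, 0]], [[0, 0, 0], [0, 0, 0]]])

```text
t: 15.55
eef_pos: [481.0, -47.8, 84.3]
orientation: [-2.113, -2.324, 0.001]
force: [0.3, -0.9, 0.5]
grip_width: 45.3
gripper_force: 0.0
```

```bash
python3 st.py
```

```text
15.55 [481.  -47.8  84.3] psi 5.5 F [ 0.3 -0.9  0.5] T [-0.08  0.04  0.01] 45.28451322720528 0.0
```

Emit:
apply_moves(increments=[[[0, 0, 0], [0, 0, 0]], [[0, 0, 0], [0, 0, 0]], [[0, 0, 0], [0, 0, 0]], [[0, 0, 0], [0, 0, 0]], [[0, 0, 0], [0, 0, 0]], [[0, 0, 0], [0, 0, 0]], [[0, 0, 0], [0, 0, 0]]], grip=0.8, grip_force=4)

```text
t: 16.13
eef_pos: [481.3, -47.9, 84.8]
orientation: [2.113, 2.325, 0.0]
force: [0.0, 0.5, 2.1]
grip_width: 12.0
gripper_force: 4.0
```

```bash
python3 st.py
```

```text
16.1333 [481.3 -47.9  84.8] psi 5.5 F [0.  0.5 2.1] T [-0.03  0.04  0.01] 12.017028566005399 4.000253230333328
```

Emit:
apply_moves(increments=[[[0, 0, 0], [0, 0, 0]], [[0, 0, 0], [0, 0, 0]], [[0, 0, 0], [0, 0, 0]]], grip_force=40)

```text
t: 16.38
eef_pos: [481.4, -47.9, 84.8]
orientation: [2.113, 2.325, 0.0]
force: [0.4, -0.2, 4.2]
grip_width: 11.4
gripper_force: 40.0
```

```bash
python3 st.py
```

```text
16.3833 [481.4 -47.9  84.8] psi 5.5 F [ 0.4 -0.2  4.2] T [-0.01  0.05 -0.01] 11.436149147659474 40.000900626182556
```

Emit:
apply_moves(increments=[[[0.02, -0.2, 0.02], [0, 0, 0]], [[0.02, -0.2, 0], [0, 0, 0]], [[0.02, -0.2, 0], [0, 0, 0]]])

```text
t: 16.63
eef_pos: [481.7, -54.0, 84.8]
orientation: [-2.113, -2.325, 0.0]
force: [-1.2, 1.5, 1.1]
grip_width: 11.9
gripper_force: 40.0
```

```bash
python3 st.py
```

```text
16.6333 [481.7 -54.   84.8] psi 5.5 F [-1.2  1.5  1.1] T [0.24 0.06 0.02] 11.94383958258602 40.0003856420517
```

Emit:
apply_moves(increments=[[[0.02, -0.2, 0], [0, 0, 0]], [[0.02, -0.2, 0], [0, 0, 0]], [[0.02, -0.2, 0], [0, 0, 0]], [[0.02, -0.2, 0], [0, 0, 0]]])

```text
t: 16.97
eef_pos: [482.6, -62.1, 84.8]
orientation: [-2.113, -2.325, 0.0]
force: [-0.1, 1.5, 1.0]
grip_width: 11.8
gripper_force: 40.0
```

```bash
python3 st.py
```

```text
16.9667 [482.6 -62.1  84.8] psi 5.5 F [-0.1  1.5  1. ] T [ 0.12  0.07 -0.01] 11.770315152200146 40.000049471855164
```

Emit:
apply_moves(increments=[[[0.02, -0.2, 0], [0, 0, 0]], [[0.02, -0.2, 0], [0, 0, 0]], [[0.02, -0.2, 0], [0, 0, 0]], [[0.02, -0.2, 0], [0, 0, 0]]])

```text
t: 17.3
eef_pos: [483.4, -70.1, 84.8]
orientation: [-2.113, -2.325, 0.0]
force: [-0.0, 0.5, 0.1]
grip_width: 11.8
gripper_force: 40.0
```

```bash
python3 st.py
```

```text
17.3 [483.4 -70.1  84.8] psi 5.5 F [-0.   0.5  0.1] T [0.05 0.1  0.02] 11.802523193316702 39.9999475479126
```

Emit:
apply_moves(increments=[[[0.03, -0.3, 0], [0, 0, 0]], [[0.03, -0.3, 0], [0, 0, 0]], [[0.03, -0.3, 0], [0, 0, 0]], [[0.03, -0.3, 0], [0, 0, 0]]])

```text
t: 17.63
eef_pos: [484.6, -82.2, 84.8]
orientation: [-2.113, -2.325, 0.0]
force: [0.5, -0.3, -0.9]
grip_width: 11.3
gripper_force: 40.0
```

```bash
python3 st.py
```

```text
17.6333 [484.6 -82.2  84.8] psi 5.5 F [ 0.5 -0.3 -0.9] T [-0.03  0.06  0.  ] 11.2518359594814 39.99988317489624
```

Emit:
apply_moves(increments=[[[0.03, -0.3, 0], [0, 0, 0]], [[0.03, -0.3, 0], [0, 0, 0]], [[0.03, -0.3, 0], [0, 0, 0]], [[0.03, -0.3, 0], [0, 0, 0]], [[0.03, -0.3, 0], [0, 0, 0]], [[0.03, -0.3, 0], [0, 0, 0]], [[0.03, -0.3, 0], [0, 0, 0]], [[0.03, -0.3, 0], [0, 0, 0]], [[0.03, -0.3, 0], [0, 0, 0]], [[0.03, -0.3, 0], [0, 0, 0]], [[0.03, -0.3, 0], [0, 0, 0]], [[0.03, -0.3, 0], [0, 0, 0]], [[0.03, -0.3, 0], [0, 0, 0]], [[0.03, -0.3, 0], [0, 0, 0]], [[0.03, -0.3, 0], [0, 0, 0]], [[0.03, -0.3, 0], [0, 0, 0]]])

```text
t: 18.97
eef_pos: [489.4, -130.2, 84.9]
orientation: [-2.113, -2.325, 0.0]
force: [0.5, -0.2, -1.2]
grip_width: 11.7
gripper_force: 40.0
```

```bash
python3 st.py
```

```text
18.9667 [ 489.4 -130.2   84.9] psi 5.5 F [ 0.5 -0.2 -1.2] T [-0.15 -0.01 -0.02] 11.684107693204462 39.999759793281555
```

Emit:
apply_moves(increments=[[[0, 0, 0.8], [0, 0, 0]], [[0, 0, 0.9], [0, 0, 0]], [[0, 0, 0.8], [0, 0, 0]], [[-0.64, -1.5, 0], [0, 0, -0.2]], [[-0.64, -1.5, 0], [0, 0, -0.2]], [[-0.64, -1.5, 0], [0, 0, -0.2]], [[-0.64, -1.5, 0], [0, 0, -0.2]], [[-0.64, -1.5, 0], [0, 0, -0.2]], [[-0.64, -1.5, 0], [0, 0, 0]], [[-0.64, -1.5, 0], [0, 0, 0]], [[-0.64, -1.5, 0], [0, 0, 0]], [[0, 0, 0], [0, 0, 0]], [[0, 0, 0], [0, 0, 0]], [[0, 0, 0], [0, 0, 0]]])

```text
t: 20.13
eef_pos: [438.5, -249.5, 110.4]
orientation: [2.133, 2.306, 0.0]
force: [0.2, -0.5, -1.3]
grip_width: 11.9
gripper_force: 40.0
```

```bash
python3 st.py
python3 - <<'E'
from h import *
# tray corners from side view for a cross-check at z=18
im=cv2.imread('pics/side0.png')
for q in((335,388),(402,362),(469,434),(401,474)): print(np.round(plane('side',q[0]*.64,q[1]*.64,18)[:2]))
a=cv2.cvtColor(vision.capture('side'),cv2.COLOR_RGB2HSV).astype(int);H,S,V=a[:,:,0],a[:,:,1],a[:,:,2]
m=((H<6)|(H>172))&(S>120)&(V>50)
m=m.astype(np.uint8);m[:150]=0
for c in cv2.findContours(m,0,1)[0]:
  if cv2.contourArea(c)>8: print(cv2.boundingRect(c))
s=arm.get_state()['eef_pos'];print(proj('side',(s[0]+2,s[1],105+25)))
E
```

```text
20.1333 [ 438.5 -249.5  110.4] psi 4.5 F [ 0.2 -0.5 -1.3] T [-0.1   0.03 -0.05] 11.918732000074028 39.99974191188812
[ 376. -137.]
[ 489. -133.]
[ 503. -297.]
[ 392. -311.]
(98, 335, 8, 6)
(266, 227, 5, 19)
(np.float64(264.4319954390737), np.float64(233.93417537491808))
```

Emit:
apply_moves(increments=[[[0, -0.1, -2.5], [0, 0, 0]], [[0, -0.2, -2.5], [0, 0, 0]], [[0, 0, -2], [0, 0, 0]], [[0, 0, -1.5], [0, 0, 0]], [[0, 0, -0.7], [0, 0, 0]], [[0, 0, -0.5], [0, 0, 0]], [[0, 0, -0.3], [0, 0, 0]], [[0, 0, 0], [0, 0, 0]]])

```text
t: 20.85
eef_pos: [438.5, -252.8, 10.0]
orientation: [2.133, 2.307, 0.0]
force: [-0.5, -0.4, -2.2]
grip_width: 12.0
gripper_force: 40.0
```

```bash
python3 st.py
```

```text
20.85 [ 438.5 -252.8   10. ] psi 4.5 F [-0.5 -0.4 -2.2] T [-0.13  0.08  0.04] 11.981140765938944 39.99963819980621
```

Emit:
apply_moves(increments=[[[0, 0, -0.1], [0, 0, 0]], [[0, 0, -0.05], [0, 0, 0]], [[0, 0, 0], [0, 0, 0]]])

```text
t: 21.1
eef_pos: [438.5, -253.0, 8.9]
orientation: [2.132, 2.306, 0.0]
force: [0.6, 0.3, -1.8]
grip_width: 11.8
gripper_force: 40.0
```

```bash
python3 st.py
```

```text
21.1 [ 438.5 -253.     8.9] psi 4.5 F [ 0.6  0.3 -1.8] T [-0.15  0.05  0.04] 11.811814920610862 39.999698996543884
```

Emit:
apply_moves(increments=[[[0, 0, -0.05], [0, 0, 0]], [[0, 0, -0.05], [0, 0, 0]], [[0, 0, -0.05], [0, 0, 0]], [[0, 0, 0], [0, 0, 0]]])

```text
t: 21.43
eef_pos: [438.2, -252.9, 6.9]
orientation: [2.133, 2.306, -0.0]
force: [0.2, -0.6, -1.2]
grip_width: 11.7
gripper_force: 40.0
```

```bash
python3 st.py
```

```text
21.4333 [ 438.2 -252.9    6.9] psi 4.5 F [ 0.2 -0.6 -1.2] T [-0.18  0.02  0.06] 11.66472945683743 39.99980449676514
```

Emit:
apply_moves(increments=[[[0, 0, -0.05], [0, 0, 0]], [[0, 0, -0.03], [0, 0, 0]], [[0, 0, 0], [0, 0, 0]]])

```text
t: 21.68
eef_pos: [438.3, -252.9, 6.8]
orientation: [-2.133, -2.306, 0.0]
force: [-5.8, 3.8, 19.5]
grip_width: 11.9
gripper_force: 40.0
```

```bash
python3 st.py
```

```text
21.6833 [ 438.3 -252.9    6.8] psi 4.5 F [-5.8  3.8 19.5] T [0.47 1.15 0.06] 11.87262060383949 40.0049614906311
```

Emit:
apply_moves(increments=[[[0, 0, 0.06], [0, 0, 0]], [[0, 0, 0], [0, 0, 0]]])

```text
t: 21.85
eef_pos: [438.3, -253.0, 6.9]
orientation: [2.133, 2.306, 0.0]
force: [0.1, 0.6, 4.9]
grip_width: 11.7
gripper_force: 40.0
```

```bash
python3 st.py
```

```text
21.85 [ 438.3 -253.     6.9] psi 4.5 F [0.1 0.6 4.9] T [-0.18  0.09 -0.02] 11.678983253124454 40.00106871128082
```

Emit:
apply_moves(increments=[[[0, 0, 0], [0, 0, 0]], [[0, 0, 0], [0, 0, 0]], [[0, 0, 0], [0, 0, 0]], [[0, 0, 0], [0, 0, 0]], [[0, 0, 1], [0, 0, 0]], [[0, 0, 2], [0, 0, 0]], [[0, 0, 3], [0, 0, 0]], [[0, 0, 3], [0, 0, 0]], [[0, 0, 3], [0, 0, 0]], [[0, 0, 3], [0, 0, 0]], [[-0.5, 0, 3], [0, 0, 0]], [[-1, 0, 3], [0, 0, 0]], [[-1, 0, 3], [0, 0, 0]], [[-1, 0, 2], [0, 0, 0]], [[0, 0, 0], [0, 0, 0]], [[0, 0, 0], [0, 0, 0]]], grip=3.6)

```text
t: 23.18
eef_pos: [403.3, -253.1, 268.1]
orientation: [2.132, 2.304, 0.001]
force: [-0.5, 1.0, -0.8]
grip_width: 36.1
gripper_force: 0.0
```

```bash
python3 st.py
python3 - <<'E'
from h import *
for n in('side','top'):
  r=vision.capture(n);cv2.imwrite('pics/end_%s.png'%n,r[:,:,::-1])
  b=cv2.imread('pics/%s0.png'%n)[:,:,::-1]
  for k,im in(('0',b),('1',r)):
    a=cv2.cvtColor(np.ascontiguousarray(im),cv2.COLOR_RGB2HSV).astype(int);H,S,V=a[:,:,0],a[:,:,1],a[:,:,2]
    m=(((H<6)|(H>172))&(S>120)&(V>50)).astype(np.uint8);m[:150]=0
    for c in cv2.findContours(m,0,1)[0]:
      if cv2.contourArea(c)>8: print(n,k,'red',cv2.boundingRect(c))
print('fin exp (top 46)',proj('side',(440,-253,46)),proj('side',(440,-253,10)))
r=cv2.imread('pics/end_side.png')[140:330,180:350];t=cv2.imread('pics/end_top.png')[120:260,180:390]
cv2.imwrite('pics/fin.png',np.hstack([cv2.resize(r,(400,447),interpolation=2),cv2.resize(t,(400,447),interpolation=2)]))
E
```

```text
23.1833 [ 403.3 -253.1  268.1] psi 4.4 F [-0.5  1.  -0.8] T [-0.14  0.06 -0.01] 36.12311267504921 0.0
side 0 red (98, 336, 8, 5)
side 0 red (235, 176, 10, 18)
side 1 red (98, 336, 8, 5)
side 1 red (259, 261, 11, 21)
top 0 red (245, 183, 14, 7)
top 0 red (94, 150, 16, 3)
top 1 red (341, 209, 15, 6)
top 1 red (94, 150, 14, 3)
fin exp (top 46) (np.float64(263.9860544955176), np.float64(264.86297246701054)) (np.float64(263.5483473307046), np.float64(276.3576625605359))
```

View pics/fin.png

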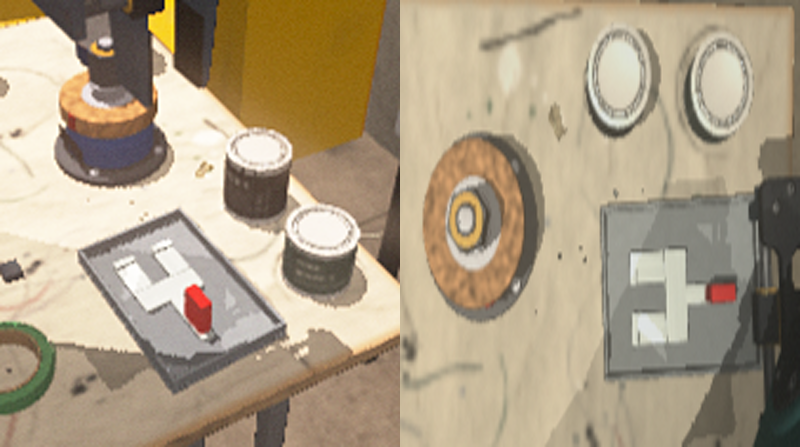

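The washer lies flat in the tray, with its fin at about (228,310) in the left view and (722,293) in the right view. The nut is up on the spindle and both tins are where they were.

```bash
python3 -c "from bench import arm; print(arm.hand_in())"
```

```text
the job is handed in; nothing more can be done
None
```

The job is handed in at about 23 s of the 72 s: the nut was turned about 154° clockwise to its upper stop (0.34 N m highest reading, wheel mark unmoved), the washer was drawn out freely and laid flat in the tray, and the tins look undisturbed.

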